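# Start the resin degassing cycle

## Task

Start the resin degassing cycle by pressing with the closed fingers: push the black vent plunger on the vacuum chamber's lid fully down, then push the raised end of the pump's rocker switch fully down so that it stays over, and then press the timer's large round key fully down and let it spring back up. Keep to this order, since the pump must not run with the vent open nor the timer start before the pump, and do not press the timer's two small square keys. Pick nothing up, and leave the cups, pots and other loose things where they stand.

Things in the scene. Friction and masses are not known exactly. Their poses are not given: they have to be found in the camera images.
- chamber: round steel vacuum chamber fixed to the bench, 170 mm across, with a clear lid 184 mm across whose top is 135 mm above the bench; a steel pipe runs down at its +x side. Origin: centre of its underside, z up. On the lid, 40 mm from the centre towards chamber -x, stands the vent plunger; 45 mm from the centre towards +x a flat dial gauge (56 mm across, top 161 mm above the bench). Stands in any one of three places (left, middle, right), turned any way.
- vent_top (a point): centre of the flat top of the vent plunger, a black mushroom-shaped push knob 36 mm across and 12 mm thick; the top is 183 mm above the bench when fully up, 171 mm when fully down. Moves with the plunger.
- vent (a joint): travel of the vent plunger in m: 0 up (vent open), 0.012 pushed fully down (vent closed). Starts 0 to 0.003. Straight down with about 2.5 N of friction up to a hard stop; it stays where it is left.
- switchbox: grey pump switch box fixed to the bench, 135 mm (x) x 95 mm (y) x 70 mm high, origin at the centre of its underside, z up. Stands in any of the three places, turned any way. On its top lies a white paddle rocker, 76 mm long along the box's x, 40 mm wide, hinged across its middle, 78 mm above the bench; it is two flat halves of 38 mm that meet in a shallow V.
- rocker_on (a point): point on the top face of the rocker's ON half (box +x side, the half that starts raised), on its centre line 22 mm from the hinge; about 91 mm above the bench at the start, 84 mm when fully over (that half is then level). Moves with the rocker. Its outer edge is 38 mm from the hinge and starts 97 mm above the bench.
- rocker (a joint): angle of the rocker in rad: 0 off (ON half raised by 0.36 rad, other half level), 0.36 fully on (ON half level). Starts 0 to 0.03. Friction 0.04 N m (about 2 N at the point) up to a hard stop; it stays where it is left.
- timer: white bench timer fixed to the bench, 110 mm (x) x 170 mm (y) x 40 mm high, origin at the centre of its underside, z up, a dark display strip along its +x side. Stands in any of the three places, turned at most 0.6 rad. In front of the display is a row of three grey keys along y: the large round start key at x -20, y -50 mm, and two small square keys (15 mm, tops 45 mm above the bench) at x -20, y +10 and y +55 mm.
- start_top (a point): centre of the flat top of the large round start key, 34 mm across; 54 mm above the bench when up, 48 mm fully down. Moves with the key.
- start_key (a joint): travel of the start key in m: 0 up, 0.006 fully down; a spring pushes it back up (1.2 N at the top, 4.8 N fully down).
- key_mid_top (a point): centre of the top of the middle, small square key of the timer (not to be pressed)
- key_mid (a joint): travel of the middle square key in m: 0 up, 0.003 down, sprung (1.2 to 3 N)
- key_end_top (a point): centre of the top of the outer small square key (not to be pressed)
- key_end (a joint): travel of the outer square key in m: 0 up, 0.003 down, sprung (1.2 to 3 N)
- small_cups: stack of small clear plastic cups, 70 mm across, 105 mm high; loose on the bench, not part of the work. Origin: centre of its underside
- large_cups: stack of large clear plastic cups, 95 mm across, 150 mm high; loose on the bench, not part of the work. Origin: centre of its underside
- mix_pot: white plastic mixing pot, 72 mm across, 75 mm high; loose on the bench, not part of the work. Origin: centre of its underside
- hardener: amber bottle, 52 mm across, 120 mm high; loose on the bench, not part of the work. Origin: centre of its underside
- tape: roll of tape lying flat, 72 mm across, 24 mm high; loose on the bench, not part of the work. Origin: centre of its underside
- stick_pot: white ceramic pot full of wooden sticks and spatulas, 92 mm across, about 210 mm high with the sticks; loose on the bench, not part of the work. Origin: centre of its underside
- wipes: pack of wipes, 100 x 180 x 50 mm; loose on the bench, not part of the work. Origin: centre of its underside
- mould: flat dark rubber casting mould, 70 x 90 x 18 mm; loose on the bench, not part of the work. Origin: centre of its underside

How it is judged:
By the outcome, as a careful person would: the job done as asked, in the order asked, and still so for the second after the job is handed in, with the robot touching nothing.
It also fails if it takes over 51 s, if anything falls off the work surface, if the arm or the gripper's body presses on something with over 40 N, if the wrist force passes 120 N, or if a joint passes its speed limit or range.

## Robot

A 7-joint arm with a two-finger parallel gripper is mounted at the origin on the work surface. World frame = base frame: x ahead of the robot, y to its left, z up, the work surface at z = 0. Lengths are in m, angles in rad, forces in N, time in s.
With the tool pointing down it reaches from about 0.4 to 0.85 m from the base axis. Payload 10.4 kg.
Tool frame: the origin (TCP) lies at the very end of the fingers, on their centre line; the grasp point (between the pads) lies 19 mm behind it; z points along the fingers, y is the line along which they close (so a half turn about z gives the same grasp; the last joint's range is limited). The gripper opens to 87 mm and grips with 3 to 60 N. Pads are 19 mm wide; open, the fingers measure 117 mm over their backs; the gripper's body (75 mm by 190 mm) begins 51 mm behind the grasp point.
Start: joints at [-1.297, 0.332, -0.065, 1.46, 0.022, 1.35, -0.088], TCP at [0.183, 0.598, 0.223] pointing down, gripper open.
Joint ranges: [-2.6, 2.6], [-0.5, 2.12], [-1.47, 1.34], [0.16, 2.42], [-1.27, 4.41], [0.06, 2.06], [-2.6, 2.6]. Speed limits (rad/s): [2.22, 2.22, 2.79, 2.79, 3.14, 3.14, 3.14].

## Interface

Orientations are given as a unit quaternion [x, y, z, w].
In Python, from workcell import readout, optics, job gives the robot as it stands.
- The arm moves only by the tool send_rows, never from a script. Its argument "motion" is a list of rows, each a list of 3 entries, a list of its own where there are three numbers: the shift along the tool's x, y, z in m, then the turn about the tool's z in rad, then the closure in counts, from 0 (fully open) to 255 (shut). In form: [[[dx, dy, dz], yaw, jaw], ...]. A call has 1 to 12 rows; each row is the pose to reach, as a shift and turn from the pose commanded when the call began, along the tool's axes at that moment; what a row does not reach only later rows make up. A row lasts 1/12 s, in which the tool goes at most 41.7 mm and 7.16 degrees, less where a joint would pass 70% of its speed; a pose out of reach is approached as far as the arm can. A call with a gripper value outside its range is refused whole. The fingers move at their own pace and stop on an object; "grip_force" is the grip in N (left out, the last holds). Time passes only in rows, so rows that repeat a pose let the fingers close. It gives the time, the measured TCP pose, the force, the opening and the grip force at its end, in the units of the state.
- readout.sense(): the state, without advancing time (a new reading comes with each control period).
- optics.camera(name): name is "side" or "top" or "wrist"; returns a dict with "frame" (384x512x3 uint8, red, green, blue), "fx", "fy", "cx", "cy" (pixels), "pose" (4x4, takes a point from camera to world coordinates). Camera axes: x right, y up, looking along -z (the intrinsics and any distortion apply to the point x, -y, -z); pixel columns grow to the right and rows downward; lengths in m; the calibration is good to about 2 mm. A picture is of the moment at which its call begins. There is no depth.
- job.job_done(): hands the job in; it is judged then, once.
The state is a dict: "time": time; "joint_positions": joint angles; "dq": joint speeds; "effort": joint torques, N m; "ee_pos": TCP position; "tcp_rot": TCP orientation; "wrist_force": force on the tool from outside, world axes, zero at the start; "torque": the same for the moment, N m; "grip_width": finger opening in m; "grip_force": force on a finger pad.
Only numpy, scipy, OpenCV 4.12 (cv2) and the standard library are available. Lean on these libraries where they do the work, as an engineer would, in place of code of your own. Each camera call takes 0.05 s, during which the arm holds its last target. There are 200 camera calls.

## Working session

There is one attempt and no reset: what is moved stays moved. The work goes in short steps, Python scripts to look and compute and a tool call to move; the robot and the scene stay as the last step left them, time stands still between calls to the robot, and variables do not carry over. Pictures are saved under pics/ and viewed, at most 10 in all, crops included, and the job is handed in when it is done.

Besides the shell and the picture viewer there is one more tool, called after "Request:" by a JSON object that holds its "name" and its "arguments", one argument or row to a line. send_rows: Moves the arm, as the interface text tells. Its arguments: {"type":"object","properties":{"motion":{"type":"array","items":{"type":"array"}},"grip_force":{"type":"number"}},"required":["motion"]}

```bash
mkdir -p pics; cat > h.py <<'E'
import numpy as np,cv2
from workcell import readout,optics,job
def snap(n,f,s=1.5):
    c=optics.camera(n); np.savez('cam_'+n+'.npz',**{k:v for k,v in c.items()})
    cv2.imwrite('pics/'+f,cv2.resize(c['frame'][:,:,::-1],None,fx=s,fy=s,interpolation=cv2.INTER_CUBIC)); return c
def ray(n,u,v):
    c=np.load('cam_'+n+'.npz'); P=c['pose']
    d=P[:3,:3]@np.array([(u-c['cx'])/c['fx'],-(v-c['cy'])/c['fy'],-1]); return P[:3,3],d
def atz(n,u,v,z):
    o,d=ray(n,u,v); return o+d*(z-o[2])/d[2]
def proj(n,p):
    c=np.load('cam_'+n+'.npz');P=c['pose'];q=P[:3,:3].T@(np.array(p)-P[:3,3]);return c['fx']*q[0]/-q[2]+c['cx'],c['cy']-c['fy']*q[1]/-q[2]
E
python3 - <<'E'
from h import *
for n in['top','side']:
    c=snap(n,n+'1.png'); print(n,c.keys(),c['fx'],c['fy'],c['cx'],c['cy'],np.round(c['pose'],3).tolist())
print(readout.sense())
E
```

```text
top dict_keys(['frame', 'fx', 'fy', 'cx', 'cy', 'pose']) 499.2157349939372 499.2157349939372 249.60373013837204 197.53354054645342 [[0.016, 0.985, -0.17, 0.407], [-1.0, 0.016, 0.004, 0.018], [0.007, 0.17, 0.985, 1.355], [0.0, 0.0, 0.0, 1.0]]
side dict_keys(['frame', 'fx', 'fy', 'cx', 'cy', 'pose']) 410.4348422182876 410.4348422182876 257.1468193983184 190.55540414479478 [[0.988, 0.09, -0.128, 0.466], [-0.156, 0.661, -0.734, -0.806], [0.019, 0.745, 0.667, 0.868], [0.0, 0.0, 0.0, 1.0]]
{'time': 0.1, 'joint_positions': array([-1.29664636,  0.33281066, -0.06473533,  1.46087352,  0.02160304,
        1.34990715, -0.08851768]), 'dq': array([ 0.00040316, -0.00131035,  0.0007957 , -0.00260601, -0.0001137 ,
       -0.00034201,  0.00030917]), 'effort': array([ 1.51420030e-03, -6.24535775e+01,  2.47191824e-02, -3.90731370e+01,
       -6.14559115e-02,  3.63139878e-02,  6.09622953e-05]), 'ee_pos': array([0.18263864, 0.59734448, 0.22182463]), 'tcp_rot': array([ 1.47813359e-01,  9.89015059e-01, -6.47570869e-04, -7.08475051e-05]), 'wrist_force': array([ 0.31991232,  1.08239862, -0.2735796 ]), 'torque': array([-0.00343182,  0.01336295, -0.00090605]), 'grip_force': 0.0, 'grip_width': 0.0867712840260044}
```

View pics/top1.png

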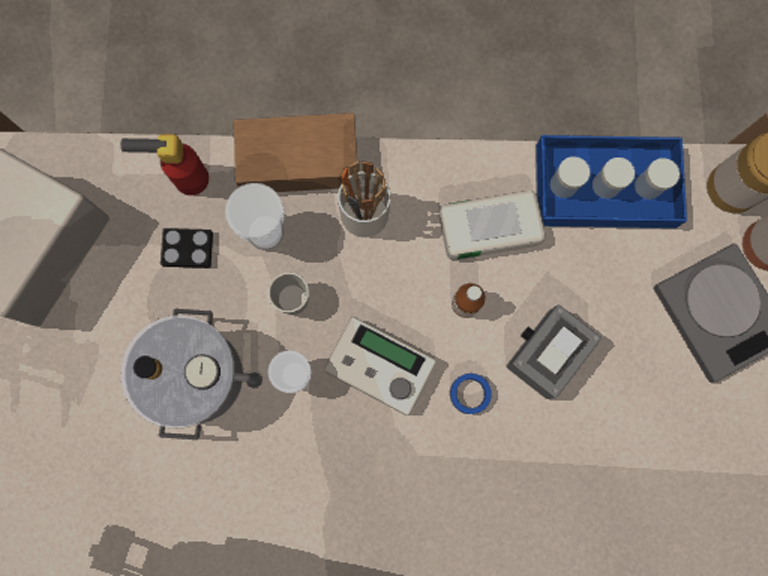

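View pics/side1.png

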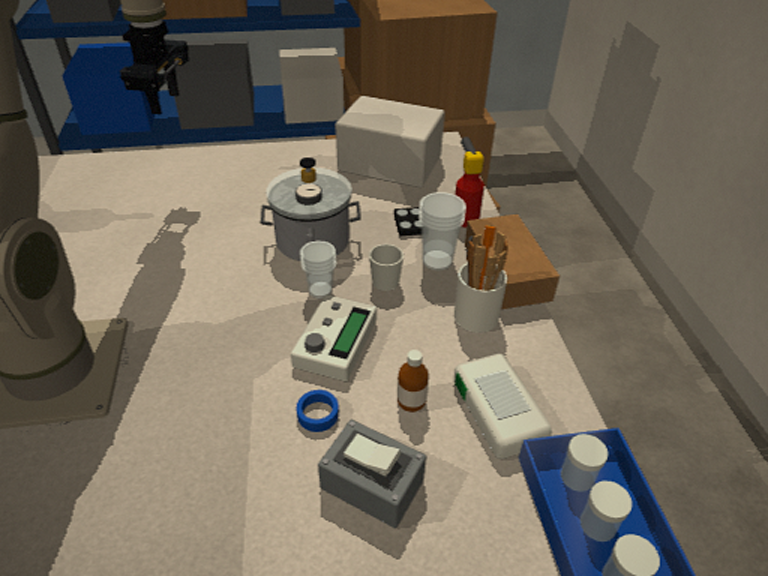

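Top view: chamber at left with its vent at (147,366), timer in the middle with the round key at (401,388), and switch box at right with the rocker at (558,350). Next, enlarged crops.

```bash
python3 - <<'E'
from h import *
out=[]
for n,cs in [('top',[(98,245),(371,233),(267,258)]),('side',[(205,115),(248,305),(212,228)])]:
    f=np.load('cam_'+n+'.npz')['frame'][:,:,::-1]; row=[]
    for u,v in cs:
        w=28 if (u,v)!=(371,233) and (u,v)!=(248,305) else 28
        t=cv2.resize(f[v-w:v+w,u-w:u+w],(264,264),interpolation=cv2.INTER_CUBIC)
        for k in range(0,57,7):
            t[:4 if k%14 else 9,min(int(k*264/56),263)]=(0,0,255); t[min(int(k*264/56),263),:4 if k%14 else 9]=(0,0,255)
        row.append(t)
    out.append(np.hstack(row))
cv2.imwrite('pics/crops.png',np.vstack(out))
E
```

```text
(no output)
```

View pics/crops.png

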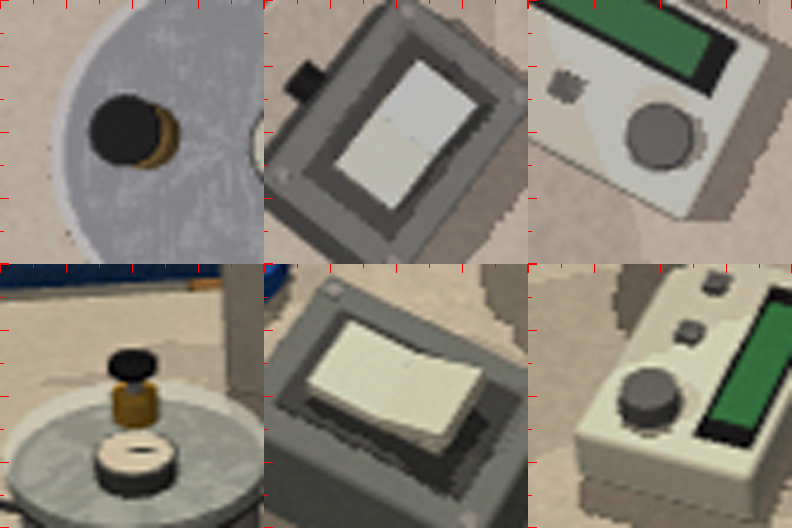

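Crops: the vent top is at (125,130) in the top view and (133,95) in the side view. The rocker's raised end runs from (418,60) to (478,103), which is also the edge standing up in the side view, and its low end from (335,165) to (392,210). The key centre is at (660,136) top and (650,385) side.

```bash
cat > m.py <<'E'
from h import *
s=264/56
def px(col,row,x,y):
    cs=[[(98,245),(371,233),(267,258)],[(205,115),(248,305),(212,228)]][row][col]
    return cs[0]-28+(x-264*col+.5)/s-.5, cs[1]-28+(y-264*row+.5)/s-.5
T=lambda c,x,y,z:atz('top',*px(c,0,x,y),z)[:2]
S=lambda c,x,y,z:atz('side',*px(c,1,x,y),z)[:2]
np.set_printoptions(precision=4,suppress=True)
def tri(a,b):
    (o,d),(p,e)=ray('top',*a),ray('side',*b)
    k=np.linalg.lstsq(np.c_[d,-e],p-o,rcond=None)[0]; return o+k[0]*d,np.linalg.norm(o+k[0]*d-p-k[1]*e)
print('vent',T(0,125,130,.183),S(0,133,358,.183),tri(px(0,0,125,130),px(0,1,133,358)))
print('key',T(2,660,136,.054),S(2,650,385,.054),tri(px(2,0,660,136),px(2,1,650,385)))
A,B=T(1,418,60,.097),T(1,478,103,.097);C,D=T(1,335,165,.084),T(1,392,210,.084)
hi,lo=(A+B)/2,(C+D)/2
print('rocker top',hi,lo,np.linalg.norm(hi-lo),np.linalg.norm(A-B),np.linalg.norm(C-D))
A2,B2=S(1,483,372,.097),S(1,443,438,.097);C2,D2=S(1,346,320,.084),S(1,306,383,.084)
h2,l2=(A2+B2)/2,(C2+D2)/2
print('rocker side',h2,l2,np.linalg.norm(h2-l2),np.linalg.norm(A2-B2))
u=(hi-lo)/np.linalg.norm(hi-lo);print('on pt',hi-u*.015,'u',u,np.arctan2(u[1],u[0]))
E
python3 m.py
```

```text
vent [0.4921 0.3708] [0.4935 0.3726] (array([0.4921, 0.3705, 0.1841]), np.float64(0.0013564682722353684))
key [ 0.4717 -0.0337] [ 0.4726 -0.0319] (array([ 0.4716, -0.0336,  0.0557]), np.float64(0.000966255689300758))
rocker top [ 0.5665 -0.3234] [ 0.5098 -0.2795] 0.07175072671066673 0.03905556907839946 0.03850378349414506
rocker side [ 0.5664 -0.3262] [ 0.5088 -0.2804] 0.07365223787354233 0.03904602690584139
on pt [ 0.5547 -0.3142] u [ 0.7911 -0.6117] -0.6582609285364267
```

```bash
cat > d.py <<'E'
import sys
from h import *
from scipy.spatial.transform import Rotation as R
s=readout.sense(); r=R.from_quat(s['tcp_rot'])
np.set_printoptions(precision=4,suppress=True)
print(r.as_matrix().tolist(),s['ee_pos'],s['grip_width'],s['wrist_force'],s['time'],s['joint_positions'])
p=np.array(eval(sys.argv[1]),float); print('shift',r.inv().apply(p-s['ee_pos']))
E
python3 d.py '[.492,.371,.21]'
```

```text
[[-0.9563024116588811, 0.2923791844704473, -0.000331577749695324], [0.29237936798556907, 0.9563015830015585, -0.0012599702665640857], [-5.130075207328657e-05, -0.0013018590974277144, -0.9999991512652014]] [0.1826 0.5973 0.2218] 0.0867712840260044 [ 0.3199  1.0824 -0.2736] 0.1 [-1.2966  0.3328 -0.0647  1.4609  0.0216  1.3499 -0.0885]
shift [-0.362 -0.126  0.012]
```

Request:
{"name": "send_rows", "arguments": {
  "motion": [
    [[-0.03,-0.01,0.0],0,255],
    [[-0.06,-0.02,0.0],0,255],
    [[-0.09,-0.03,0.0],0,255],
    [[-0.12,-0.042,0.0],0,255],
    [[-0.16,-0.055,0.0],0,255],
    [[-0.2,-0.07,0.0],0,255],
    [[-0.24,-0.084,0.0],0,255],
    [[-0.28,-0.098,0.0],0,255],
    [[-0.32,-0.112,0.003],0,255],
    [[-0.362,-0.126,0.006],0,255],
    [[-0.362,-0.126,0.012],0,255],
    [[-0.362,-0.126,0.012],0,255]
  ],
  "grip_force": 20
}}

```text
time: 1.1
ee_pos: [0.4947, 0.3674, 0.2088]
tcp_rot: [0.151, 0.989, -0.001, -0.0]
wrist_force: [-1.1, 0.1, -0.3]
grip_width: 0.0154
grip_force: 0.0
```

```bash
python3 d.py '[.492,.371,.21]'
```

```text
[[-0.9543709407660711, 0.29862302788001244, -0.0006282046307229483], [0.2986235897529213, 0.9543668009198768, -0.0028215146711264307], [-0.00024303161055353964, -0.0028803683329940983, -0.9999958221982245]] [0.4947 0.3674 0.2088] 0.015377498942794903 [-1.15    0.1285 -0.3424] 1.1 [-0.8313  0.3189  0.1478  1.5124 -0.0459  1.3161  0.5883]
shift [ 0.0037  0.0026 -0.0012]
```

Request:
{"name": "send_rows", "arguments": {
  "motion": [
    [[0.001,0.0,0],0,255],
    [[0.001,0.0,0],0,255],
    [[0.001,0.0,0],0,255],
    [[0.001,0.0,0],0,255]
  ]
}}

```text
time: 1.43
ee_pos: [0.4902, 0.3729, 0.2109]
tcp_rot: [0.147, 0.989, 0.0, -0.0]
wrist_force: [-0.1, 0.1, 0.8]
grip_width: 0.001
grip_force: 0.0
```

```bash
python3 d.py '[.492,.371,.171]'; python3 - <<'E'
from h import *
s=snap('side','x.png'); t=snap('top','x.png')
a=[s['frame'][60:150,140:260],t['frame'][200:290,40:160]]
cv2.imwrite('pics/over.png',np.hstack([cv2.resize(x[:,:,::-1],(400,300),interpolation=2) for x in a]))
E
```

```text
[[-0.9569285241679143, 0.2903236061440801, 5.7873263757556967e-05], [0.2903235748830319, 0.9569282824242619, 0.0006958187183951495], [0.00014663203666122674, 0.0006826507521065226, -0.9999997562434685]] [0.4902 0.3729 0.2109] 0.0009586103544826416 [-0.129   0.0894  0.8206] 1.4333 [-0.8379  0.3149  0.1428  1.513  -0.0461  1.3165  0.5858]
shift [-0.0023 -0.0013  0.0399]
```

View pics/over.png

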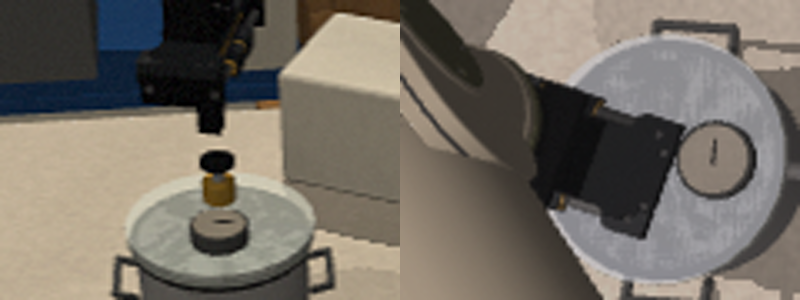

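The closed fingertip (210,130) sits just above the knob (217,160), about 2 mm off, as measured. Now pressing.

Request:
{"name": "send_rows", "arguments": {
  "motion": [
    [[-0.002,-0.001,0.01],0,255],
    [[-0.002,-0.001,0.02],0,255],
    [[-0.002,-0.001,0.026],0,255],
    [[-0.002,-0.001,0.03],0,255],
    [[-0.002,-0.001,0.034],0,255],
    [[-0.002,-0.001,0.037],0,255],
    [[-0.002,-0.001,0.039],0,255],
    [[-0.002,-0.001,0.041],0,255],
    [[-0.002,-0.001,0.042],0,255],
    [[-0.002,-0.001,0.042],0,255]
  ]
}}

```text
time: 2.37
ee_pos: [0.4928, 0.37, 0.1713]
tcp_rot: [0.148, 0.989, 0.001, 0.0]
wrist_force: [-10.4, -7.5, 21.0]
grip_width: 0.0003
grip_force: 10.6
```

Request:
{"name": "send_rows", "arguments": {
  "motion": [
    [[0,0,-0.01],0,255],
    [[0,0,-0.03],0,255],
    [[0,0,-0.05],0,255],
    [[0,0,-0.05],0,255],
    [[0,0,-0.05],0,255]
  ]
}}

```text
time: 2.78
ee_pos: [0.4934, 0.3706, 0.2198]
tcp_rot: [0.148, 0.989, 0.001, 0.001]
wrist_force: [-0.4, -0.1, 0.3]
grip_width: 0.0007
grip_force: 0.0
```

```bash
python3 d.py '[.556,-.316,.13]'; python3 - <<'E'
from h import *
s=snap('side','x.png')
cv2.imwrite('pics/vent2.png',cv2.resize(s['frame'][60:150,140:260,::-1],(480,360),interpolation=2))
E
```

```text
[[-0.9562882874571458, 0.29241849221245536, 0.002033884085560921], [0.2924222838463107, 0.9562873758755669, 0.0019138054054285989], [-0.0013853455839726526, 0.002424902723061933, -0.9999961003245946]] [0.4934 0.3706 0.2198] 0.0007007323086418064 [-0.4141 -0.1091  0.331 ] 2.7833 [-0.8342  0.3109  0.1458  1.4995 -0.0459  1.3318  0.5895]
shift [-0.2605 -0.6385  0.0886]
```

View pics/vent2.png

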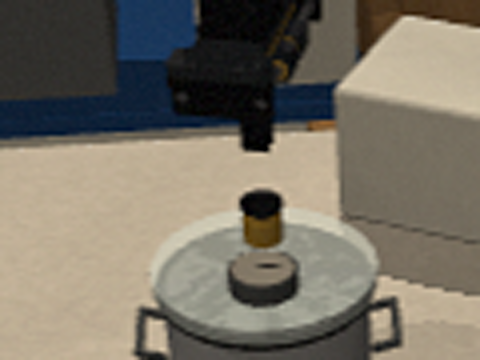

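The plunger knob now rests on its brass collar, so the vent is closed. Next I move to the rocker at travel height.

Request:
{"name": "send_rows", "arguments": {
  "motion": [
    [[-0.008,-0.02,0],0.03,255],
    [[-0.02,-0.05,0],0.06,255],
    [[-0.032,-0.08,0],0.09,255],
    [[-0.044,-0.11,0],0.12,255],
    [[-0.056,-0.14,0],0.15,255],
    [[-0.069,-0.17,0],0.18,255],
    [[-0.081,-0.2,0],0.21,255],
    [[-0.093,-0.23,0],0.24,255],
    [[-0.106,-0.26,0],0.27,255],
    [[-0.118,-0.29,0],0.3,255],
    [[-0.13,-0.32,0],0.33,255],
    [[-0.14,-0.34,0],0.37,255]
  ]
}}

```text
time: 3.83
ee_pos: [0.5266, 0.0006, 0.2178]
tcp_rot: [0.329, 0.944, -0.0, -0.0]
wrist_force: [0.5, -0.5, -0.7]
grip_width: 0.0006
grip_force: 0.0
```

```bash
python3 d.py '[.556,-.316,.13]'
```

```text
[[-0.783090335379809, 0.6219071194699832, -0.001030236519756981], [0.6219078513359086, 0.7830901432969933, -0.0006722483529994468], [0.00038869202710396355, -0.0011671433685787093, -0.9999992433471466]] [0.5266 0.0006 0.2178] 0.0006158158237560064 [ 0.5415 -0.4846 -0.7097] 3.8333 [-0.4737  0.1135  0.4185  1.7472 -0.0472  1.292   0.8551]
shift [-0.2199 -0.2296  0.088 ]
```

Request:
{"name": "send_rows", "arguments": {
  "motion": [
    [[-0.02,-0.02,0],0,255],
    [[-0.04,-0.042,0],0,255],
    [[-0.06,-0.063,0],0,255],
    [[-0.085,-0.09,0],0,255],
    [[-0.11,-0.115,0],0,255],
    [[-0.135,-0.14,0],0,255],
    [[-0.16,-0.166,0.01],0,255],
    [[-0.185,-0.192,0.03],0,255],
    [[-0.205,-0.213,0.05],0,255],
    [[-0.215,-0.225,0.075],0,255],
    [[-0.215,-0.225,0.088],0,255],
    [[-0.215,-0.225,0.088],0,255]
  ]
}}

```text
time: 4.83
ee_pos: [0.555, -0.3053, 0.1262]
tcp_rot: [0.328, 0.945, -0.0, -0.003]
wrist_force: [-0.7, 0.3, -0.6]
grip_width: 0.0006
grip_force: 0.0
```

Request:
{"name": "send_rows", "arguments": {
  "motion": [
    [[0,0,0],0,255],
    [[0,0,0],0,255],
    [[0,0,0],0,255]
  ]
}}

```text
time: 5.08
ee_pos: [0.5582, -0.3048, 0.132]
tcp_rot: [0.326, 0.945, 0.0, 0.001]
wrist_force: [0.8, 0.0, -0.4]
grip_width: 0.0007
grip_force: 0.0
```

```bash
python3 d.py '[.556,-.316,.083]'; python3 - <<'E'
from h import *
s=snap('side','x.png')
cv2.imwrite('pics/rock1.png',cv2.resize(s['frame'][220:370,150:350,::-1],(600,450),interpolation=2))
E
```

```text
[[-0.786869143204201, 0.6171157494484563, 0.002259038679832272], [0.6171171809487488, 0.7868712592714069, -7.943865353792921e-05], [-0.001826595454955672, 0.0013315837565055894, -0.9999974452136082]] [ 0.5582 -0.3048  0.132 ] 0.0007478967444861111 [ 0.7685  0.0347 -0.385 ] 5.0833 [-0.0103  0.4595  0.5804  1.5716 -0.2664  1.1882  1.5278]
shift [-0.0051 -0.0103  0.049 ]
```

View pics/rock1.png

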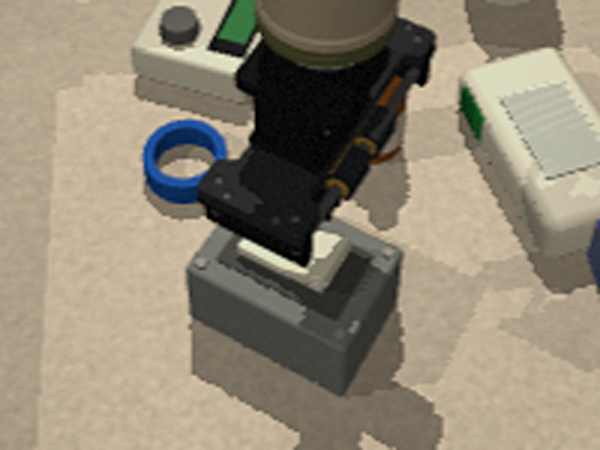

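The gripper is over the box, with the fingertip beside the raised half at about (305,260) and 10 mm still to correct in tool y. Correcting that, then pressing.

Request:
{"name": "send_rows", "arguments": {
  "motion": [
    [[-0.005,-0.01,0.01],0,255],
    [[-0.005,-0.01,0.02],0,255],
    [[-0.005,-0.01,0.028],0,255],
    [[-0.005,-0.01,0.033],0,255],
    [[-0.005,-0.01,0.038],0,255],
    [[-0.005,-0.01,0.042],0,255],
    [[-0.005,-0.01,0.045],0,255],
    [[-0.005,-0.01,0.047],0,255],
    [[-0.005,-0.01,0.049],0,255],
    [[-0.005,-0.01,0.05],0,255],
    [[-0.005,-0.01,0.05],0,255]
  ]
}}

```text
time: 6.05
ee_pos: [0.5554, -0.317, 0.084]
tcp_rot: [0.327, 0.945, 0.001, 0.001]
wrist_force: [-10.3, 5.8, 29.4]
grip_width: 0.0006
grip_force: 14.9
```

Request:
{"name": "send_rows", "arguments": {
  "motion": [
    [[0,0,-0.01],0,255],
    [[0,0,-0.03],0,255],
    [[0,0,-0.06],0,255],
    [[0,0,-0.09],0,255],
    [[0,0,-0.09],0,255],
    [[0,0,-0.09],0,255],
    [[0,0,-0.09],0,255]
  ]
}}

```text
time: 6.63
ee_pos: [0.5545, -0.3162, 0.1698]
tcp_rot: [0.327, 0.945, 0.0, -0.0]
wrist_force: [-0.1, 0.1, -0.1]
grip_width: 0.0006
grip_force: 0.0
```

```bash
python3 d.py '[.472,-.033,.08]'; python3 - <<'E'
from h import *
s=snap('side','x.png')
cv2.imwrite('pics/rock2.png',cv2.resize(s['frame'][260:360,190:310,::-1],(600,500),interpolation=2))
for n,p in [('hard',(470,298,.06)),('cups',(290,372,.105)),('tape',(471,394,.024)),('stick',(363,215,.02))]: 
    print(n,atz('top',p[0]/1.5,p[1]/1.5,p[2]))
E
```

```text
[[-0.7859937395909846, 0.618234064530912, -0.0006948218245077254], [0.6182335712537709, 0.7859940199458031, 0.0008074554137180827], [0.0010453222413413237, 0.00020509272223078948, -0.9999994326190325]] [ 0.5545 -0.3162  0.1698] 0.0005555201761687364 [-0.0818  0.1063 -0.1408] 6.6333 [ 0.0006  0.4362  0.5959  1.5203 -0.2518  1.2635  1.5339]
shift [0.2399 0.1716 0.0901]
hard [ 0.62986449 -0.15500292  0.06      ]
cups [0.49218907 0.15152981 0.105     ]
tape [ 0.46408854 -0.16052308  0.024     ]
stick [0.7887175  0.03613986 0.02      ]
```

View pics/rock2.png

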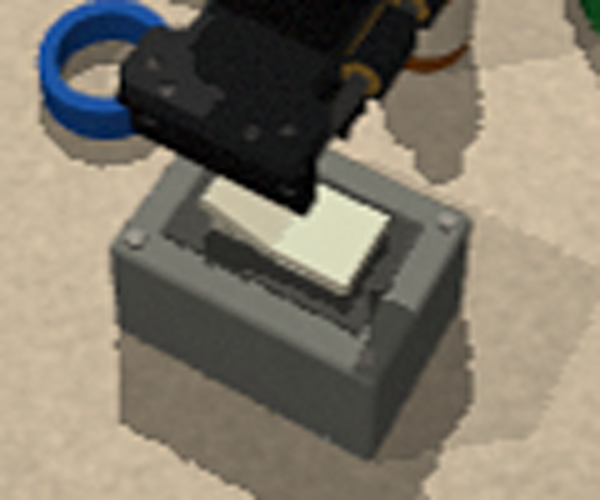

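The ON half (right) is now level and the left half stands raised, so the switch is on. Next, the timer key.

Request:
{"name": "send_rows", "arguments": {
  "motion": [
    [[0.02,0.014,0],0,255],
    [[0.048,0.034,0],0,255],
    [[0.076,0.054,0],0,255],
    [[0.104,0.074,0],0,255],
    [[0.132,0.094,0],0,255],
    [[0.16,0.114,0],0,255],
    [[0.188,0.134,0],0,255],
    [[0.215,0.154,0],0,255],
    [[0.24,0.172,0.02],0,255],
    [[0.24,0.172,0.05],0,255],
    [[0.24,0.172,0.08],0,255],
    [[0.24,0.172,0.09],0,255]
  ]
}}

```text
time: 7.68
ee_pos: [0.4693, -0.0326, 0.0763]
tcp_rot: [0.327, 0.945, -0.001, -0.003]
wrist_force: [-1.3, 0.0, 0.0]
grip_width: 0.0008
grip_force: 0.0
```

Request:
{"name": "send_rows", "arguments": {
  "motion": [
    [[0,0,0],0,255],
    [[0,0,0],0,255],
    [[0,0,0],0,255],
    [[0,0,0],0,255]
  ]
}}

```text
time: 8.02
ee_pos: [0.4736, -0.0334, 0.0819]
tcp_rot: [0.328, 0.945, 0.001, 0.001]
wrist_force: [-0.2, -1.2, -0.2]
grip_width: 0.0002
grip_force: 0.0
```

```bash
python3 d.py '[.472,-.033,.048]'; python3 - <<'E'
from h import *
s=snap('side','x.png')
cv2.imwrite('pics/key1.png',cv2.resize(s['frame'][180:280,160:280,::-1],(600,500),interpolation=2))
E
```

```text
[[-0.7854064774360714, 0.6189763951471798, 0.0022107582554832597], [0.6189785561835421, 0.7854077827167403, 0.0004022846151175112], [-0.0014873420586732277, 0.0016843688955360445, -0.9999974753543253]] [ 0.4736 -0.0334  0.0819] 0.00017972796794648454 [-0.2425 -1.2162 -0.1525] 8.0167 [-0.4433  0.1362  0.4475  2.0331 -0.0711  0.9845  0.9432]
shift [ 0.0015 -0.0008  0.0339]
```

View pics/key1.png

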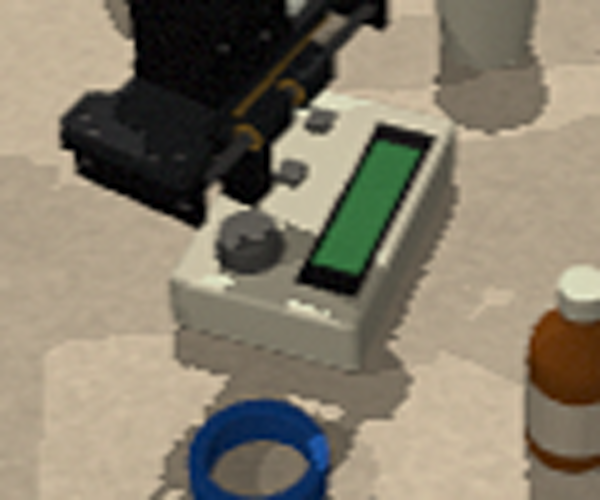

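The fingertip (248,195) hovers directly above the round key (250,240), clear of the square keys. Pressing it.

Request:
{"name": "send_rows", "arguments": {
  "motion": [
    [[0.001,0,0.01],0,255],
    [[0.001,0,0.018],0,255],
    [[0.001,0,0.024],0,255],
    [[0.001,0,0.027],0,255],
    [[0.001,0,0.03],0,255],
    [[0.001,0,0.032],0,255],
    [[0.001,0,0.034],0,255],
    [[0.001,0,0.035],0,255],
    [[0.001,0,0.035],0,255],
    [[0.001,0,0.035],0,255]
  ]
}}

```text
time: 8.9
ee_pos: [0.4714, -0.0325, 0.0477]
tcp_rot: [0.328, 0.945, 0.001, -0.001]
wrist_force: [-18.2, 1.0, 41.5]
grip_width: 0.0003
grip_force: 20.4
```

Request:
{"name": "send_rows", "arguments": {
  "motion": [
    [[0,0,-0.01],0,255],
    [[0,0,-0.03],0,255],
    [[0,0,-0.06],0,255],
    [[0,0,-0.1],0,255],
    [[0,0,-0.14],0,255],
    [[0,0,-0.17],0,255],
    [[0,0,-0.17],0,255],
    [[0,0,-0.17],0,255],
    [[0,0,-0.17],0,255],
    [[0,0,-0.17],0,255]
  ]
}}

```text
time: 9.73
ee_pos: [0.4711, -0.0325, 0.2143]
tcp_rot: [0.327, 0.945, -0.0, -0.001]
wrist_force: [0.6, 0.5, -0.4]
grip_width: 0.0003
grip_force: 0.0
```

```bash
python3 - <<'E'
from h import *
snap('side','fin.png')
E
```

```text
(no output)
```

View pics/fin.png

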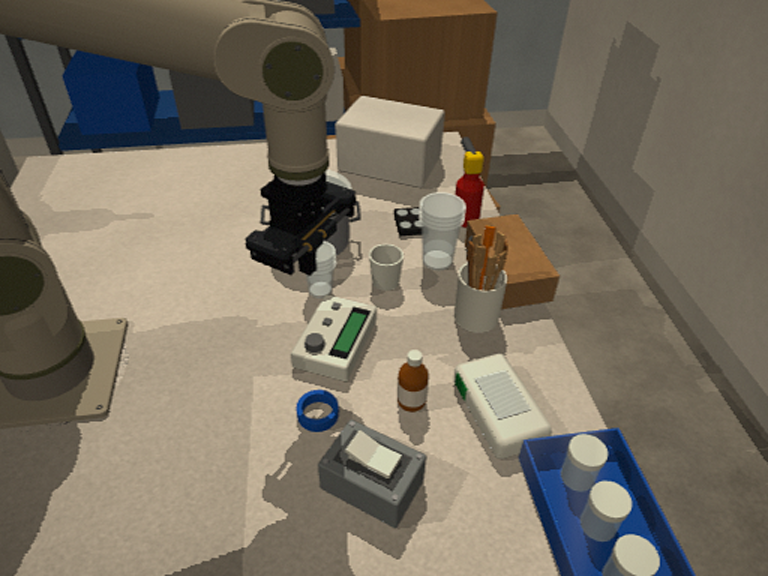

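The key is back up at (314,341), the rocker is still on at (372,455), the loose things have not moved, and the robot touches nothing.

```bash
python3 -c "
from workcell import job
print(job.job_done())"
```

```text
the job is handed in; nothing more can be done
None
```

The degassing cycle is started and the job is handed in: the vent is closed, the pump switch is on, and the timer key was pressed fully and sprang back up, in that order; no other key was pressed and the loose things I could see had not moved.

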